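# Open the locked push-and-turn tablet bottle

## Robot

A 7-joint arm with a two-finger parallel gripper is mounted at the origin on a cart in front of the work surface, level with it; the furniture and walls round the work are solid. World frame = base frame: x ahead of the robot, y to its left, z up, the work surface at z = 0. Lengths are in mm, angles in rad, forces in N, time in s.
With the tool pointing down it reaches from about 350 to 775 mm from the base axis. Payload 3.1 kg.
Tool frame: the origin (TCP) lies where the fingers leave the gripper's body, on its centre line; the fingertips stand 73 mm ahead of it and the grasp point (between the pads) lies 54 mm ahead of it; z points along the fingers, y is the line along which they close (so a half turn about z gives the same grasp; the last joint's range is limited). The gripper opens to 85 mm and grips with 20 to 120 N. Pads are 22 mm wide; open, the fingers measure 114 mm over their backs; the gripper's body (76 mm by 85 mm) begins 54 mm behind the grasp point. The pads swing forward as they close: fully open they stand 13 mm farther back than shut.
Start: joints at [1.092, 0.311, 0.014, 1.512, -0.004, 1.319, -0.027], TCP at [232.707, -498.36, 303.904] pointing down, gripper open.
Joint ranges: [-2.7, 2.7], [-0.3, 1.91], [-1.27, 1.3], [0.12, 2.57], [-1.44, 4.58], [0.2, 2.03], [-3.05, 3.05]. Speed limits (rad/s): [2.79, 2.79, 3.14, 3.14, 3.14, 3.14, 3.14].

## Interface

Orientations are given as a unit quaternion [w, x, y, z].
In Python, from plant import arm gives the robot as it stands.
- The arm moves only by the shell command python3 -m inch 'ROWS'. ROWS is JSON, a list of rows, each a list of 3 entries, a list of its own where there are three numbers: the shift along the tool's x, y, z in units of 10 cm (1.0 is 10 cm), then the turn, a rotation vector about the tool's x, y, z in units of 180 degrees (1.0 is 180 degrees), then the opening, from -1 (shut) to 1 (fully open), so that 0 is half open. In form: [[[dx, dy, dz], [ax, ay, az], gripper], ...]. A call has 1 to 12 rows; each row is the pose to reach, as a shift and turn from the pose commanded when the call began, along the tool's axes at that moment, turning the shorter way round; what a row does not reach only later rows make up. A row lasts 1/12 s, in which the tool goes at most 41.7 mm and 7.16 degrees, less where a joint would pass 70% of its speed; a pose out of reach is approached as far as the arm can. A call with a number of a shift or a turn outside -1 to 1 is refused whole. A call with a gripper value outside its range is refused whole. The fingers move at their own pace and stop on an object; the grip force is fixed at half the most. Time passes only in rows, so rows that repeat a pose let the fingers close. It gives the time, the measured TCP pose, the force, the opening and the grip force at its end, in the units of the state.
- arm.observe(): the state, without advancing time (a new reading comes with each control period).
- arm.camera(name): name is "scene" or "side" or "wrist"; returns a dict with "img" (480x640x3 uint8, red, green, blue), "range_z" (480x640 float32, mm along the optical axis (not along the pixel's ray), 0 where there is no reading), "vfov" (degrees; the focal length in pixels is half the picture's height over the tangent of half this angle, whatever the lens; pixels are square), "cx", "cy" (the principal point, pixels), "camera_from_world" (4x4, takes a point from world to camera coordinates). Camera axes: x right, y up, looking along -z (the intrinsics and any distortion apply to the point x, -y, -z); pixel columns grow to the right and rows downward; lengths in mm; the calibration is good to about 2 mm. A picture is of the moment at which its call begins.
- arm.finish_job(): hands the job in; it is judged then, once.
The state is a dict: "t": time; "q": joint angles; "joint_velocities": joint speeds; "tau": joint torques, N m; "tcp_pos": TCP position; "orientation": TCP orientation; "wrist_force": force on the tool from outside, world axes, zero at the start; "moment": the same for the moment, N m; "grip_width": opening from 0.0 (shut) to 1.0 (fully open); "grasp_force": force on a finger pad.
Only numpy, scipy, OpenCV 4.12 (cv2) and the standard library are available. Lean on these libraries where they do the work, as an engineer would, in place of code of your own. Each camera call takes 0.05 s, during which the arm holds its last target. There are 200 camera calls.

## Task

The square bottle's safety cap is guarded by a metal keeper clipped on the rail beside it. Pull the keeper straight up off its sprung catch and stand it upright on the free worktop beside the bottle stand, let go of it, then press the cap down, twist it counter-clockwise (seen from above) while pressed, and lift it off. Finish still holding the cap level in the gripper about 5 cm straight above the bottle, and do not knock the other things about.

Things in the scene. Friction and masses are not known exactly. Their poses are not given: they have to be found in the camera images.
- stand: grey stand fixed to the worktop, base 120 x 84 x 12 mm, holding fast a square amber bottle (56 mm wide, body to 89 mm, shoulder to 97 mm above the worktop). Origin on the worktop exactly under the axis of bottle and cap; x points from the bottle to the rail beside it (roughly to the right), y along the rail, z up. Base: x = -45 to +75 mm, y = +-42 mm.
- rail_mid (a point): middle of the top of the steel rail, fixed to the stand 48 mm beside the bottle's axis, 75 mm above the worktop. Rail 8 mm thick, runs along the stand's y; end posts at y = +-29 mm, 85 mm high. A sprung catch in it holds the keeper: an upward pull of some 5 to 12 N frees it within the first 15 mm; the keeper's foot is clear of rail and posts after 32 mm.
- cap_center (a point): centre of the white round ribbed cap, 49 mm diameter over the ribs, 34 mm tall, open below, upper 14 mm solid, 40 g; z up, x = stand's x when locked. Closed: its underside is 112, centre 129, top 146 mm above the worktop; an inner spring holds it up with about 4 N. Unpressed it turns only some 4 degrees; clockwise is blocked.
- bottle_mouth (a point): point on the bottle's axis, 121 mm above the worktop, inside the closed cap. To open: press the cap down 5 to 7 mm (7 to 8 N; hard stop at 8), keep it down, turn it counter-clockwise from above by about 62 degrees (1.08 rad; 50 to 72 frees it, stop near 75), then lift straight up: it is clear of the neck after 13 mm.
- keeper_center (a point): point half-way up (70 mm above the underside) on the axis of the aluminium keeper's post; keeper 139 mm tall, 150 g; z up, axes as the stand's while clipped, underside then 55 mm above the worktop, post right above the rail. Foot: a saddle over the rail, x = -15 to +20 mm, y = +-20 mm; on its two flat legs the keeper stands by itself on the worktop.
- keeper_grip (a point): middle of the keeper's grip: the free top 38 mm (101 to 139 mm above the underside) of its post, 26 mm along x, 12 mm along y; pinch it along y. Origin 120 mm above the underside. Below it an arm (16 mm wide, 6 thick, 95 to 101 mm above the underside) reaches along -x to a 30 mm disc 48 mm from the post's axis, 4 mm above the closed cap.
- spice_jar_6: bystander (mm): spice jar, 42 dia x 96 tall, at the back; origin: centre of its underside; leave alone
- bottle_2: bystander (mm): small round bottle with a ribbed lid, 48 dia x 84 tall, at the back; origin: centre of its underside; leave alone
- mill_1: bystander (mm): small clear grinder with a domed top, 44 dia x 90 tall, right rear of the clear space. The worktop before it, x = 0.45 to 0.53 m, from y = -0.10 m to the stand, is free for the keeper; beyond y = -0.14 m the microwave begins; origin: centre of its underside; leave alone
- tin_4: bystander (mm): round food tin, 76 dia x 58 tall, at the left edge; origin: centre of its underside; leave alone
- mug_1: bystander (mm): mug with handle, 83 x 117 x 94 tall, in front of the microwave; origin: centre of its underside; leave alone
- shaker_a: bystander (mm): square glass shaker with a screw cap, 52 x 52 x 88 tall, in front of the microwave; origin: centre of its underside; leave alone
- tin_3: bystander (mm): flat oblong tub, 63 x 105 x 26 tall, in front of the microwave (front face at x = 0.50 m, 0.36 m tall: draw the arm back before swinging past it; an upper cabinet hangs beyond x = 0.63 m); origin: centre of its underside; leave alone
There are look-alikes about, which are no part of the job. Of the things that look like the part that bears cap_center, the larger one is meant.

How it is judged (in metres and radians):
On the way, in this order (a step that is already met when the one before it is completed fails the run):
1. the keeper is lifted clear of the rail while the cap is still locked (z of keeper_center in the frame of stand above 0.155 m and z of cap_center in the frame of stand below 0.132 m and angle between the x axis of cap and the x axis of stand, either way round below 0.2 rad), for 0.1 s.
2. the keeper stands released on the worktop beside the stand, the cap still locked (height (world z) of keeper_center between 0.05 and 0.08 m and angle between keeper_center's own z axis and vertical below 0.2 rad and horizontal distance between keeper_center and stand above 0.08 m and contact force between keeper and the arm below 0.05 N and contact force between keeper and the fingers below 0.05 N and contact force between keeper and stand below 0.05 N and linear speed of keeper below 0.02 m/s and z of cap_center in the frame of stand below 0.132 m and angle between the x axis of cap and the x axis of stand, either way round below 0.2 rad), for 0.2 s.
3. the gripped cap is pressed down, not yet turned (z of cap_center in the frame of stand below 0.1255 m and contact force between cap and the fingers above 1 N and angle between the x axis of cap and the x axis of stand, either way round below 0.3 rad), for 0.05 s.
4. the cap is twisted to where it is free, still on the neck (angle between the x axis of cap and the x axis of stand, either way round above 0.72 rad and z of cap_center in the frame of stand below 0.135 m and horizontal distance between cap_center and stand below 0.006 m), for 0.05 s.
At the end, for the whole second after the job is handed in: Cap held still in the fingers, 25 to 120 mm above its closed position, within 30 mm of the bottle's axis, within 0.25 rad of level, clear of the bottle; keeper released, still and upright (0.2 rad) on the worktop, its post over 80 mm from the bottle's axis, not touching the stand (z of cap_center in the frame of stand between 0.154 and 0.249 m and horizontal distance between cap_center and stand below 0.03 m and angle between cap_center's own z axis and vertical below 0.25 rad and contact force between cap and the fingers above 1 N and contact force between each of cap, keeper and stand below 0.05 N and linear speed of cap below 0.03 m/s and height (world z) of keeper_center between 0.05 and 0.08 m and angle between keeper_center's own z axis and vertical below 0.2 rad and horizontal distance between keeper_center and stand above 0.08 m and contact force between keeper and the arm below 0.05 N and contact force between keeper and the fingers below 0.05 N and linear speed of keeper below 0.02 m/s); the arm keeps its last pose, push and grip.
It fails at once if a bystander is knocked over or shifted by more than 40 mm (distance of any of spice_jar_6, bottle_2, mill_1, tin_4, mug_1, shaker_a, tin_3 from where it was at the start of the episode above 0.04 m or angle between any of spice_jar_6, bottle_2, mill_1, tin_4, mug_1, shaker_a, tin_3's own z axis and vertical above 0.5 rad).
It also fails if it takes over 61 s, if anything falls off the work surface, if the arm or the gripper's body presses on something with over 40 N, if the wrist force passes 120 N, or if a joint passes its speed limit or range.

## Working session

There is one attempt and no reset: what is moved stays moved. The work goes in short steps, Python scripts to look and compute and a shell command to move; the robot and the scene stay as the last step left them, time stands still between calls to the robot, and variables do not carry over. Pictures are saved under pics/ and viewed, at most 10 in all, crops included, and the job is handed in when it is done.

```bash
ls; mkdir -p pics
cat > h.py <<'E'
import numpy as np, cv2
from plant import arm
def cam(n):
    c=arm.camera(n); c['f']=240/np.tan(np.radians(c['vfov']/2)); return c
def cloud(c):
    z=c['range_z'].astype(float); v,u=np.mgrid[0:480,0:640]
    P=np.stack([(u-c['cx'])/c['f']*z,-(v-c['cy'])/c['f']*z,-z,np.ones_like(z)],-1)
    W=P@np.linalg.inv(np.array(c['camera_from_world'])).T
    W=W[...,:3]; W[z==0]=np.nan; return W
def save(c,n): cv2.imwrite('pics/'+n,c['img'][...,::-1])
E
python3 - <<'E'
from h import *
print(arm.observe())
for n in ['scene','side']:
    c=cam(n); save(c,n+'0.png'); np.savez(n+'0.npz',W=cloud(c),img=c['img']); print({k:c[k] for k in c if k not in('img','range_z')})
E
```

```text
pics
{'t': 0.0, 'q': array([ 1.09229249,  0.3117244 ,  0.01401189,  1.51307648, -0.00441227,
        1.31918192, -0.02720777]), 'joint_velocities': array([-0.00012088, -0.00141885,  0.00102877,  0.00082743,  0.00168467,
       -0.00060462, -0.00078955]), 'tau': array([-1.78182700e-04, -3.79923999e+01,  1.45787015e-01, -2.30586916e+01,
        1.22826715e-02,  1.36317109e-02, -7.64792645e-06]), 'tcp_pos': array([ 232.44853593, -497.84592557,  302.81375874]), 'orientation': array([-1.14091015e-03,  9.76239189e-01,  2.16692533e-01, -2.99731413e-04]), 'wrist_force': array([ 0.0050639 ,  0.41402135, -0.51579188]), 'moment': array([0.03517529, 0.02181351, 0.0184434 ]), 'grasp_force': 0.0, 'grip_width': 0.999412689501035}
{'vfov': 57.49682519984253, 'cx': 312.453759740711, 'cy': 241.01573598666192, 'camera_from_world': array([[ 5.96915467e-01, -8.01971638e-01,  2.30958135e-02,
        -4.29512643e+02],
       [ 3.19016962e-01,  2.63664040e-01,  9.10334802e-01,
        -2.60020467e+02],
       [-7.36152228e-01, -5.36024968e-01,  4.13227700e-01,
        -5.98269428e+02],
       [ 0.00000000e+00,  0.00000000e+00,  0.00000000e+00,
         1.00000000e+00]]), 'f': np.float64(437.4909766453028)}
{'vfov': 46.16207756223477, 'cx': 319.1631811624573, 'cy': 238.25003647183485, 'camera_from_world': array([[ 4.26878167e-02, -9.99042465e-01,  9.58661395e-03,
        -1.46097180e+02],
       [ 8.43165634e-01,  4.11714691e-02,  5.36075204e-01,
        -5.19179202e+02],
       [-5.35956588e-01, -1.48007766e-02,  8.44115794e-01,
        -1.06843291e+03],
       [ 0.00000000e+00,  0.00000000e+00,  0.00000000e+00,
         1.00000000e+00]]), 'f': np.float64(563.1885100833294)}
```

View pics/scene0.png

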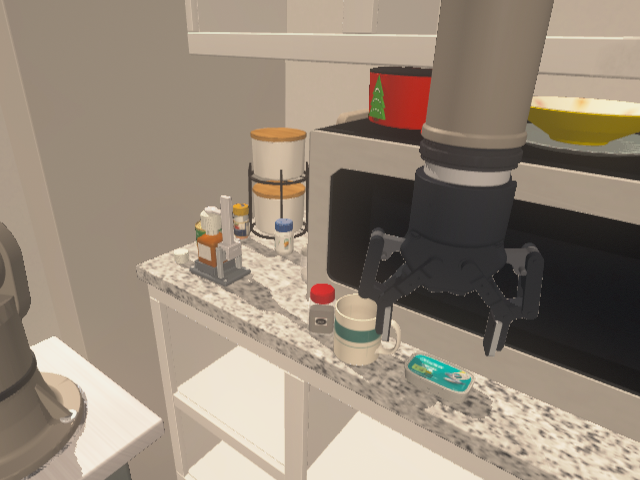

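View pics/side0.png

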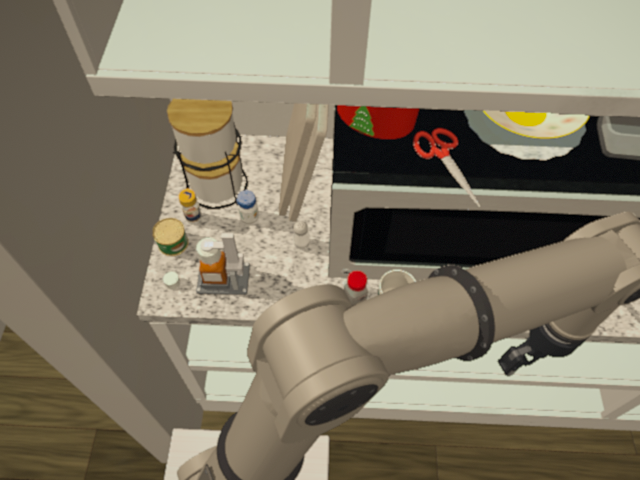

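The scene view shows the amber bottle with its white cap at (210,222), the keeper's post at (226,225) and the stand at (220,270). In the side view the cap is at (208,248) and the keeper at (232,250). White round cap candidates in the side view are (208,248), on the bottle under the keeper's disc, and (171,279), a loose small one on the worktop. The one on the bottle fits because it is larger and closed on the neck. I'll confirm it in a crop and measure.

Run:
```python
from h import *
d=np.load('side0.npz');e=np.load('scene0.npz')
a=cv2.resize(d['img'][190:310,140:320],None,fx=4,fy=4,interpolation=2)[:, :400*2]
b=cv2.resize(e['img'][180:300,160:300],None,fx=4,fy=4,interpolation=2)
cv2.imwrite('pics/crop.png',cv2.resize(np.hstack([a,b]),(800,300))[...,::-1])
for n,D in(('side',d),('scene',e)):
    W=D['W'];img=D['img'].astype(int)
    r=(W[...,0]>380)&(W[...,0]<640)&(W[...,1]>-140)&(W[...,1]<260)&(W[...,2]>3)&(W[...,2]<230)
    P=W[r]
    # top-view height map
    H=np.zeros((90,140,3),np.uint8)
    i=((P[:,0]-380)/3).astype(int);j=((260-P[:,1])/3).astype(int)
    o=np.argsort(P[:,2]);i,j,z=i[o],j[o],P[o,2]
    H[89-i,j]=img[r][o]
    for lo,hi in((8,16),(70,90),(90,100),(138,152),(152,162),(162,185),(185,200)):
        m=(P[:,2]>lo)&(P[:,2]<hi)&(P[:,1]>0)&(P[:,1]<200)&(P[:,0]<520)
        Q=P[m]
        if len(Q): print(n,lo,hi,len(Q),np.median(Q,0).round(0),Q.min(0).round(0),Q.max(0).round(0))
    cv2.imwrite(f'pics/top_{n}.png',cv2.resize(H,None,fx=4,fy=4,interpolation=0)[...,::-1])
```

```text
side 8 16 465 [465.  74.  12.] [399.  34.   8.] [520. 161.  16.]
side 70 90 466 [477.  89.  85.] [461.  48.  70.] [519. 144.  90.]
side 90 100 178 [483. 102.  93.] [468.  50.  90.] [516. 142. 100.]
side 138 152 257 [486. 111. 146.] [468.  55. 138.] [520. 140. 152.]
side 152 162 233 [493. 108. 157.] [479.  56. 152.] [510. 130. 162.]
side 162 185 78 [491.  67. 174.] [489.  55. 162.] [501.  81. 185.]
side 185 200 89 [494.  68. 194.] [486.  55. 185.] [503.  82. 199.]
scene 8 16 419 [470.  72.  11.] [454.  42.   8.] [520. 162.  16.]
scene 70 90 486 [480.  76.  83.] [463.  50.  70.] [518. 144.  90.]
scene 90 100 154 [492. 104.  94.] [474.  57.  90.] [519. 140. 100.]
scene 138 152 203 [490. 100. 145.] [473.  56. 138.] [506. 139. 152.]
scene 152 162 142 [494.  98. 155.] [483.  58. 152.] [513. 132. 162.]
scene 162 185 124 [494.  65. 174.] [490.  57. 162.] [504.  83. 185.]
scene 185 200 62 [495.  67. 191.] [491.  57. 185.] [504.  82. 194.]
```

View pics/crop.png

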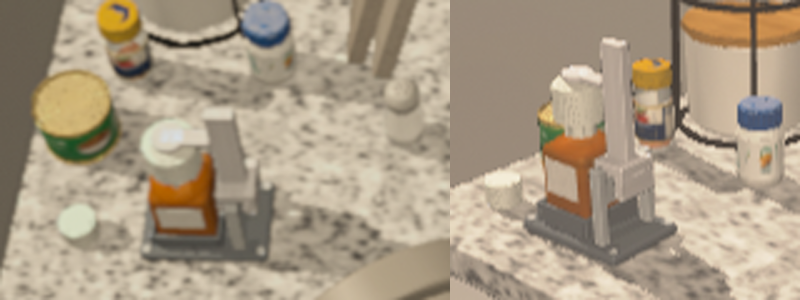

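The crop confirms it. The larger ribbed cap sits on the amber bottle (crop 170,145) under the keeper's disc, and the small white cap at (77,222) is the look-alike. Next I'll fit the geometry.

```bash
cat > fit.py <<'E'
from h import *
from scipy.optimize import least_squares
def sdbox(p,c,h): # signed dist to 3d box
    q=np.abs(p-c)-h
    return np.linalg.norm(np.maximum(q,0),axis=1)+np.minimum(q.max(1),0)
def model(p):
    r=np.hypot(p[:,0],p[:,1])
    cyl=lambda x,R,a,b:(lambda q:np.linalg.norm(np.maximum(q,0),axis=1)+np.minimum(q.max(1),0))(np.stack([np.hypot(p[:,0]-x,p[:,1])-R,np.abs(p[:,2]-(a+b)/2)-(b-a)/2],1))
    B=lambda x0,x1,y0,y1,z0,z1:sdbox(p,np.array([x0+x1,y0+y1,z0+z1])/2,np.array([x1-x0,y1-y0,z1-z0])/2)
    return np.min([B(-45,75,-42,42,0,12),B(-28,28,-28,28,12,89),cyl(0,24.5,112,146),B(35,61,-6,6,156,194),B(15,48,-8,8,150,156),cyl(0,15,150,156)],0)
def run(W):
    P=W[(abs(W[...,0]-490)<80)&(W[...,1]>10)&(W[...,1]<175)&(W[...,2]>5)&(W[...,2]<200)]
    P=P[~((P[:,2]>14)&(P[:,2]<110)&(P[:,1]<90))]
    def f(t,P=P):
        c,s=np.cos(t[2]),np.sin(t[2]);d=P[:,:2]-t[:2]
        return np.clip(model(np.c_[c*d[:,0]+s*d[:,1],-s*d[:,0]+c*d[:,1],P[:,2]-t[3]]),-20,20)
    best=min((least_squares(f,[492,115,y,0],loss='soft_l1',f_scale=1.5) for y in(-1.9,-1.57,-1.3)),key=lambda r:r.cost)
    t=best.x;print('fit',t.round(3),'medabs',np.median(abs(f(t))).round(2),len(P));return t
if __name__=='__main__':
    Ws={n:np.load(n+'0.npz')['W'] for n in('side','scene')}
    run(Ws['side']);run(Ws['scene'])
    t=run(np.concatenate([w.reshape(-1,3) for w in Ws.values()])[:,None])
    c,s=np.cos(t[2]),np.sin(t[2]);print('post',t[0]+48*c,t[1]+48*s)
    for n,W in Ws.items():
        m=(W[...,0]>480)&(W[...,0]<640)&(W[...,1]>-130)&(W[...,1]<20)&(W[...,2]>20)&(W[...,2]<100)
        P=W[m];print(n,'mill?',len(P),P.min(0).round(),P.max(0).round(),np.median(P,0).round())
E
python3 fit.py
```

```text
fit [495.181 116.774  -1.538   0.582] medabs 1.44 2097
fit [497.309 119.965  -1.538  -0.628] medabs 1.09 2223
fit [ 4.96232e+02  1.19032e+02 -1.53900e+00 -3.20000e-02] medabs 1.56 4320
post 497.73978061928557 71.05549647902322
side mill? 369 [578. -98.  21.] [613. -57.  94.] [589. -78.  62.]
scene mill? 183 [581. -83.  21.] [608. -57.  89.] [587. -73.  53.]
```

Both views agree: the bottle axis is at about (496,119) with yaw −1.54, and the keeper's post at about (498,71). The 12 mm base and 146 mm cap heights fit. I'll swing across along a drawn-back path.

```bash
cat > go.py <<'E'
import sys
from h import *
from scipy.spatial.transform import Rotation as R
# usage: go.py x y z yawdeg(tool x)  -> shift(10cm) and turn(180deg) in tool axes, tool pointing down
s=arm.observe();w=s['orientation'];r=R.from_quat(np.r_[w[1:],w[0]])
M=r.as_matrix();p=s['tcp_pos']
print('t',round(s['t'],2),'tcp',p.round(1),'yaw',np.degrees(np.arctan2(M[1,0],M[0,0])).round(2),'tilt',np.degrees(np.arccos(-M[2,2])).round(2),'F',s['wrist_force'].round(1),'M',s['moment'].round(2),'grip',round(float(s['grip_width']),3),round(float(s['grasp_force']),1),'q',s['q'].round(2))
if len(sys.argv)>4:
    x,y,z,a=map(float,sys.argv[1:5]);a=np.radians(a)
    T=np.array([[np.cos(a),np.sin(a),0],[np.sin(a),-np.cos(a),0],[0,0,-1]])
    print('shift',(M.T@(np.array([x,y,z])-p)/100).round(3),'turn',(R.from_matrix(M.T@T).as_rotvec()/np.pi).round(4))
E
for i in 1 2; do :; done
python3 -m inch '[[[0.2,-0.2,0],[0,0,0],1],[[0.45,-0.47,0],[0,0,0],1],[[0.7,-0.7,0],[0,0,0],1],[[0.9,-0.95,0],[0,0,0],1]]'
python3 -m inch '[[[0.25,-0.25,0],[0,0,0],1],[[0.5,-0.5,0],[0,0,0],1],[[0.7,-0.75,0],[0,0,0],1],[[0.9,-0.95,0],[0,0,0],1]]'
python3 go.py 400 0 304 91.8
```

```text
t: 0.43
tcp_pos: [275.1, -372.1, 303.3]
orientation: [-0.001, 0.976, 0.217, 0.0]
wrist_force: [0.9, 0.4, -0.5]
grip_width: 1.002
grasp_force: 0.0
t: 0.77
tcp_pos: [315.3, -247.4, 303.5]
orientation: [-0.001, 0.976, 0.217, -0.0]
wrist_force: [0.8, 0.0, -0.4]
grip_width: 1.0
grasp_force: 0.0
t 0.77 tcp [ 315.3 -247.4  303.5] yaw 25.11 tilt 0.08 F [ 0.8  0.  -0.4] M [-0.01 -0.02  0.03] grip 1.0 0.0 q [ 0.8   0.01 -0.18  1.87  0.    1.26 -0.51]
shift [ 1.817 -1.881 -0.004] turn [-5.000e-04 -1.000e-04 -3.705e-01]
```

```bash
python3 -m inch '[[[0.25,-0.25,0],[0,0,-0.03],1],[[0.5,-0.5,0],[0,0,-0.06],1],[[0.7,-0.75,0],[0,0,-0.09],1],[[0.9,-0.95,0],[0,0,-0.12],1]]' | tail -0
python3 go.py 400 20 304 91.8
python3 -m inch '[[[0.1,-0.1,0],[0,0,-0.03],1],[[0.2,-0.3,0],[0,0,-0.06],1],[[0.2,-0.5,0],[0,0,-0.09],1],[[0.3,-0.8,0],[0,0,-0.12],1],[[0.3,-0.8,0],[0,0,-0.12],1]]'
python3 go.py 480 60 304 91.8
```

```text
t 1.1 tcp [ 356.5 -123.4  303.6] yaw 46.99 tilt 0.06 F [ 0.8 -0.  -0.7] M [-0.   -0.04 -0.03] grip 1.004 0.0 q [ 0.65 -0.04 -0.34  1.91 -0.01  1.26 -0.45]
shift [ 1.345 -0.66  -0.004] turn [-0.0003  0.     -0.249 ]
t: 1.52
tcp_pos: [316.7, -44.7, 303.3]
orientation: [-0.001, 0.825, 0.564, -0.001]
wrist_force: [-0.7, 0.3, -0.4]
grip_width: 1.003
grasp_force: 0.0
t 1.52 tcp [316.7 -44.7 303.3] yaw 68.74 tilt 0.19 F [-0.7  0.3 -0.4] M [ 0.01 -0.    0.01] grip 1.003 0.0 q [ 0.57 -0.17 -0.41  2.02 -0.07  1.28 -0.19]
shift [ 1.568  1.142 -0.011] turn [-0.001  -0.0002 -0.1281]Exception ignored on flushing sys.stdout:
BrokenPipeError: [Errno 32] Broken pipe
```

```bash
python3 -m inch '[[[0.2,0.14,0],[0,0,-0.03],1],[[0.4,0.28,0],[0,0,-0.07],1],[[0.6,0.43,0],[0,0,-0.1],1],[[0.78,0.57,0],[0,0,-0.128],1],[[0.78,0.57,0],[0,0,-0.128],1]]' >/dev/null
python3 go.py 470 71 304 91.8
python3 - <<'E'
from h import *
import fit
c=cam('scene'); save(c,'scene1.png'); fit.run(cloud(c))
c=cam('side'); save(c,'side1.png'); fit.run(cloud(c))
c=cam('wrist'); save(c,'wrist1.png'); W=cloud(c); np.savez('wrist1.npz',W=W)
fit.run(W)
E
```

```text
t 1.93 tcp [403.9   4.7 303.8] yaw 91.65 tilt 0.22 F [-0.2  0.  -0.4] M [-0.02 -0.02  0.02] grip 1.0 0.0 q [ 0.45  0.03 -0.51  1.85  0.01  1.26 -0.03]
shift [0.644 0.679 0.002] turn [ 0.0008 -0.001  -0.0009]
fit [497.343 119.836  -1.539  -0.584] medabs 1.11 2227
fit [493.481  37.716  -2.553  -3.466] medabs 2.21 59
fit [497.226 117.892  -1.54   -1.223] medabs 0.59 22121
```

View pics/wrist1.png

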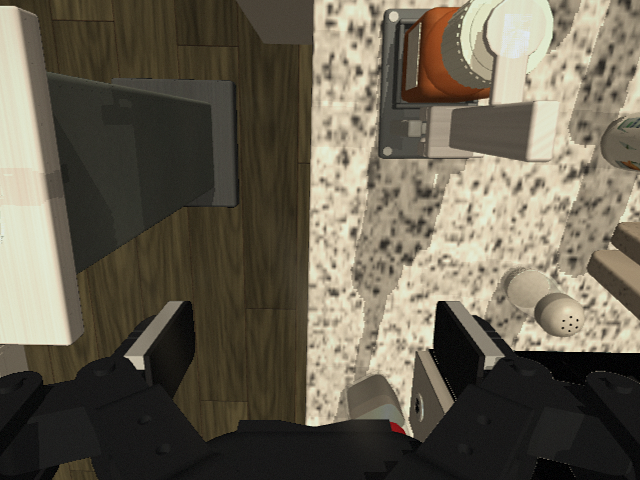

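The wrist view shows the keeper's post top at (540,130), the cap at (505,40) and the mill at (560,315). The wrist fit puts the stand at (497.2,117.9) with yaw −1.540 and a residual of 0.6 mm, so the post is at (498.7,69.9). Now I'll move over it.

```bash
python3 -m inch '[[[0.2,0.25,0],[0,0,0],1],[[0.4,0.5,0],[0,0,0],1],[[0.55,0.75,0],[0,0,0],1],[[0.65,0.95,0],[0,0,0],1],[[0.65,0.95,0],[0,0,0],1],[[0.65,0.95,0],[0,0,0],1]]' >/dev/null
python3 go.py 498.7 69.9 234 91.76
python3 - <<'E'
from h import *
import fit
c=cam('wrist'); save(c,'wrist2.png'); W=cloud(c)
P=W[(W[...,2]>186)&(W[...,2]<200)&(abs(W[...,0]-498)<30)&(abs(W[...,1]-70)<30)]
if len(P): print(len(P),P.min(0),P.max(0),np.median(P,0),cv2.minAreaRect(P[:,:2].astype(np.float32)))
fit.run(W)
E
```

```text
t 2.58 tcp [494.3  68.7 303.3] yaw 91.23 tilt 0.11 F [-0.3 -0.9  0.3] M [0.   0.01 0.01] grip 1.0 0.0 q [ 0.3   0.26 -0.58  1.63  0.14  1.3  -0.28]
shift [0.012 0.046 0.693] turn [-0.0006  0.0001 -0.003 ]
1335 [492.28787902  57.09206601 186.0977985 ] [504.64101431  83.5019861  194.46239334] [498.47208897  71.72887908 192.35247473] ((498.5298767089844, 70.30561828613281), (11.974127769470215, 26.305164337158203), 1.679122805595398)
fit [497.003 118.385  -1.54   -1.351] medabs 0.55 12632
```

The post top measures 12.0 × 26.3 mm centred at (498.5,70.3), which matches the given size. I'll descend and grip.

```bash
python3 -m inch '[[[0.012,0.045,0],[0,0,-0.003],1],[[0.016,0.044,0.1],[0,0,-0.003],1],[[0.016,0.044,0.3],[0,0,-0.003],1],[[0.016,0.044,0.5],[0,0,-0.003],1],[[0.016,0.044,0.69],[0,0,-0.003],1],[[0.016,0.044,0.69],[0,0,-0.003],1],[[0.016,0.044,0.69],[0,0,-0.003],1]]' >/dev/null
python3 go.py 498.5 70.3 234 91.76
python3 -m inch '[[[0,0,0],[0,0,0],0.2],[[0,0,0],[0,0,0],-0.4],[[0,0,0],[0,0,0],-1],[[0,0,0],[0,0,0],-1],[[0,0,0],[0,0,0],-1],[[0,0,0],[0,0,0],-1],[[0,0,0],[0,0,0],-1],[[0,0,0],[0,0,0],-1]]'
python3 go.py
```

```text
t 3.22 tcp [497.8  70.1 233.9] yaw 91.77 tilt 0.17 F [ 0.3 -0.1  0. ] M [ 0.04 -0.02 -0.02] grip 0.997 0.0 q [ 0.28  0.32 -0.57  1.73  0.19  1.15 -0.31]
shift [ 0.002  0.007 -0.001] turn [-0.0009  0.0003  0.    ]
t: 3.88
tcp_pos: [498.8, 71.0, 235.3]
orientation: [0.0, 0.696, 0.718, -0.0]
wrist_force: [-2.8, -0.5, 4.3]
grip_width: 0.134
grasp_force: 58.8
t 3.88 tcp [498.8  71.  235.3] yaw 91.81 tilt 0.02 F [-2.8 -0.5  4.3] M [-0.07  0.4  -0.  ] grip 0.134 58.8 q [ 0.28  0.32 -0.57  1.73  0.19  1.15 -0.31]
```

```bash
python3 -m inch '[[[0,0,-0.03],[0,0,0],-1],[[0,0,-0.06],[0,0,0],-1],[[0,0,-0.09],[0,0,0],-1],[[0,0,-0.12],[0,0,0],-1],[[0,0,-0.16],[0,0,0],-1],[[0,0,-0.2],[0,0,0],-1],[[0,0,-0.25],[0,0,0],-1],[[0,0,-0.3],[0,0,0],-1],[[0,0,-0.35],[0,0,0],-1],[[0,0,-0.42],[0,0,0],-1],[[0,0,-0.5],[0,0,0],-1],[[0,0,-0.55],[0,0,0],-1]]'
python3 -m inch '[[[0,0,0],[0,0,0],-1],[[0,0,0],[0,0,0],-1],[[0,0,0],[0,0,0],-1]]' >/dev/null
python3 go.py 490 -42 290 91.76
python3 - <<'E'
from h import *
c=cam('scene'); save(c,'scene3.png'); W=cloud(c)
cv2.imwrite('pics/c3.png',cv2.resize(c['img'][130:300,140:310],None,fx=3,fy=3)[...,::-1])
E
```

```text
t: 4.88
tcp_pos: [499.4, 71.1, 291.3]
orientation: [0.001, 0.696, 0.718, 0.001]
wrist_force: [-0.1, -0.2, -1.2]
grip_width: 0.136
grasp_force: 59.9
t 5.13 tcp [498.8  70.8 289.6] yaw 91.81 tilt 0.04 F [ 0.2 -0.1 -0.3] M [-0.06 -0.   -0.04] grip 0.129 59.9 q [ 0.29  0.27 -0.58  1.64  0.16  1.27 -0.28]
shift [-1.125 -0.123 -0.004] turn [-0.0002  0.0001  0.0003]
```

View pics/c3.png

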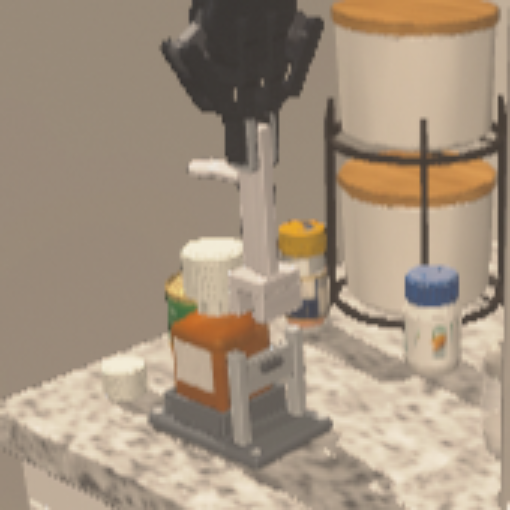

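The keeper is up and upright in the fingers (crop 258,200), and the rail is bare. Next I'll carry it to the right, to about (490,−42), and lower it.

```bash
python3 -m inch '[[[-0.1,0,0],[0,0,0],-1],[[-0.25,-0.02,0],[0,0,0],-1],[[-0.4,-0.04,0],[0,0,0],-1],[[-0.55,-0.06,0],[0,0,0],-1],[[-0.7,-0.08,0],[0,0,0],-1],[[-0.85,-0.1,0],[0,0,0],-1],[[-0.95,-0.12,0],[0,0,0],-1],[[-1,-0.12,0],[0,0,0],-1],[[-1,-0.12,0],[0,0,0],-1]]' >/dev/null
python3 -m inch '[[[-0.06,0,0],[0,0,0],-1],[[-0.12,0,0],[0,0,0],-1],[[-0.12,0,0.1],[0,0,0],-1],[[-0.12,0,0.25],[0,0,0],-1],[[-0.12,0,0.4],[0,0,0],-1],[[-0.12,0,0.55],[0,0,0],-1],[[-0.12,0,0.7],[0,0,0],-1],[[-0.12,0,0.8],[0,0,0],-1],[[-0.12,0,0.88],[0,0,0],-1],[[-0.12,0,0.94],[0,0,0],-1],[[-0.12,0,0.98],[0,0,0],-1],[[-0.12,0,0.98],[0,0,0],-1]]'
python3 go.py 490 -42 180 91.76
python3 - <<'E'
from h import *
for n in('scene','side','wrist'):
    W=cloud(cam(n))
    P=W[(abs(W[...,0]-490)<27)&(W[...,1]>-75)&(W[...,1]<-20)&(W[...,2]>-3)&(W[...,2]<110)]
    print(n,len(P),np.histogram(P[:,2],bins=np.arange(-3,111,4))[0] if len(P) else '')
E
```

```text
t: 6.93
tcp_pos: [490.3, -41.3, 191.3]
orientation: [-0.0, 0.696, 0.718, -0.0]
wrist_force: [0.4, -1.2, -1.8]
grip_width: 0.132
grasp_force: 59.9
t 6.93 tcp [490.3 -41.3 191.3] yaw 91.82 tilt 0.05 F [ 0.4 -1.2 -1.8] M [-0.03  0.02  0.01] grip 0.132 59.9 q [ 0.45  0.33 -0.5   1.82  0.18  1.04 -0.09]
shift [-0.007 -0.003  0.113] turn [-0.0003 -0.0001  0.0003]
scene 1014 [252   8   0  15  46  37  36  31  36  39  48 103  22  17  21  22  19  23
  21  22  24  23  20  25  23  21  23  31]
side 0 
wrist 2953 [ 923    2    0    3   23   32   35   40   47   38   92 1701    0    0
    0    0    0    0    0    0    0    0    0    0    0    0    0    0]
```

```bash
python3 -m inch '[[[0,0,0.03],[0,0,0],-1],[[0,0,0.06],[0,0,0],-1],[[0,0,0.08],[0,0,0],-1],[[0,0,0.09],[0,0,0],-1],[[0,0,0.09],[0,0,0],-1],[[0,0,0.09],[0,0,0],-1]]' | grep -E 'tcp|force'
python3 -m inch '[[[0,0,0.005],[0,0,0],-1],[[0,0,0.01],[0,0,0],-1],[[0,0,0.01],[0,0,0],-1]]' | grep -E 'tcp|force'
python3 -m inch '[[[0,0,0.005],[0,0,0],-1],[[0,0,0.01],[0,0,0],-1],[[0,0,0.01],[0,0,0],-1]]' | grep -E 'tcp|force'
python3 go.py
```

```text
tcp_pos: [490.5, -41.4, 182.8]
wrist_force: [-0.2, -0.2, -0.6]
grasp_force: 59.9
tcp_pos: [490.5, -41.4, 181.9]
wrist_force: [0.0, 0.1, -1.2]
grasp_force: 59.9
tcp_pos: [490.4, -41.4, 180.8]
wrist_force: [-0.3, -0.4, -1.6]
grasp_force: 59.9
t 8.08 tcp [490.4 -41.4 180.8] yaw 91.81 tilt 0.01 F [-0.3 -0.4 -1.6] M [ 0.   -0.06  0.02] grip 0.128 59.9 q [ 0.45  0.35 -0.5   1.83  0.19  1.01 -0.09]
```

```bash
for i in 1; do python3 -m inch '[[[0,0,0.005],[0,0,0],-1],[[0,0,0.01],[0,0,0],-1],[[0,0,0.01],[0,0,0],-1]]' | grep -E 'tcp|wrist'; done
python3 -m inch '[[[0,0,0.005],[0,0,0],-1],[[0,0,0.01],[0,0,0],-1],[[0,0,0.01],[0,0,0],-1]]' | grep -E 'tcp|wrist'
python3 - <<'E'
from h import *
for n in('scene','wrist'):
    W=cloud(cam(n))
    P=W[(abs(W[...,0]-490)<27)&(W[...,1]>-75)&(W[...,1]<-20)&(W[...,2]>-3)&(W[...,2]<60)]
    print(n,np.histogram(P[:,2],bins=np.arange(-3,60,2))[0])
E
```

```text
tcp_pos: [490.6, -41.4, 180.3]
wrist_force: [-1.6, -0.1, 1.6]
tcp_pos: [490.8, -41.3, 180.3]
wrist_force: [-3.5, -0.5, 8.1]
scene [ 42 123  24  21  25  15  21  23  14  17  18  14  17  20  22  23  44  68
  11   9  12   7  14   8  10   9  13   9  10  10  12]
wrist [ 909  394   12   15    8   24   17   17   16   23   22   27   12   24
   26   70 1314  380    0    0    0    0    0    0    0    0    0    0
    0    0    0]
```

It is on the worktop with contact at z 180.3. I'll ease off the push, release, and withdraw straight up.

```bash
python3 -m inch '[[[0,0,-0.01],[0,0,0],-1],[[0,0,-0.01],[0,0,0],-1],[[0,0,-0.01],[0,0,0],-0.6],[[0,0,-0.01],[0,0,0],-0.5],[[0,0,-0.01],[0,0,0],-0.3],[[0,0,-0.01],[0,0,0],0],[[0,0,-0.01],[0,0,0],0.5],[[0,0,-0.01],[0,0,0],1],[[0,0,-0.01],[0,0,0],1],[[0,0,-0.01],[0,0,0],1],[[0,0,-0.01],[0,0,0],1],[[0,0,-0.01],[0,0,0],1]]' | grep -E 'tcp|wrist|grip'
python3 -m inch '[[[0,0,-0.1],[0,0,0],1],[[0,0,-0.3],[0,0,0],1],[[0,0,-0.5],[0,0,0],1],[[0,0,-0.7],[0,0,0],1],[[0,0,-0.9],[0,0,0],1],[[0,0,-1],[0,0,0],1],[[0,0,-1],[0,0,0],1],[[0,0,-1],[0,0,0],1]]' >/dev/null
python3 - <<'E'
from h import *
c=cam('wrist');W=cloud(c)
P=W[(abs(W[...,0]-490)<60)&(W[...,1]>-90)&(W[...,1]<40)&(W[...,2]>3)&(W[...,2]<160)]
T=P[P[:,2]>134];print(T.mean(0),cv2.minAreaRect(T[:,:2].astype(np.float32)),P[:,2].max())
import fit
P=W[(W[...,2]>140)&(W[...,2]<152)&(abs(W[...,0]-497)<40)&(abs(W[...,1]-118)<40)]
if len(P): print('cap top',np.median(P,0),cv2.minEnclosingCircle(P[:,:2].astype(np.float32)))
c=cam('scene');save(c,'scene4.png')
cv2.imwrite('pics/c4.png',cv2.resize(c['img'][130:330,160:360],None,fx=3,fy=3)[...,::-1])
W=cloud(c)
P=W[(W[...,2]>140)&(W[...,2]<152)&(abs(W[...,0]-497)<40)&(abs(W[...,1]-118)<40)]
print('cap top',np.median(P,0),cv2.minEnclosingCircle(P[:,:2].astype(np.float32)))
E
python3 go.py 400 30 280 100
```

```text
tcp_pos: [490.5, -41.4, 179.9]
wrist_force: [0.4, -0.7, -0.6]
grip_width: 1.001
[490.86450374 -41.56144411 137.29451731] ((490.93408203125, -42.05592727661133), (11.851716041564941, 25.773950576782227), 1.5539591312408447) 139.49337842246112
cap top [492.14891419 112.61912261 145.7382705 ] ((495.0500793457031, 118.88591003417969), 25.674938201904297)
t 10.45 tcp [489.7 -41.5 278.6] yaw 91.81 tilt 0.15 F [ 0.1 -0.7  0.3] M [ 0.02  0.02 -0.08] grip 0.997 0.0 q [ 0.48  0.25 -0.52  1.69  0.13  1.24 -0.04]
shift [ 0.743 -0.874 -0.011] turn [-0.0008 -0.0001 -0.0455]
```

View pics/c4.png

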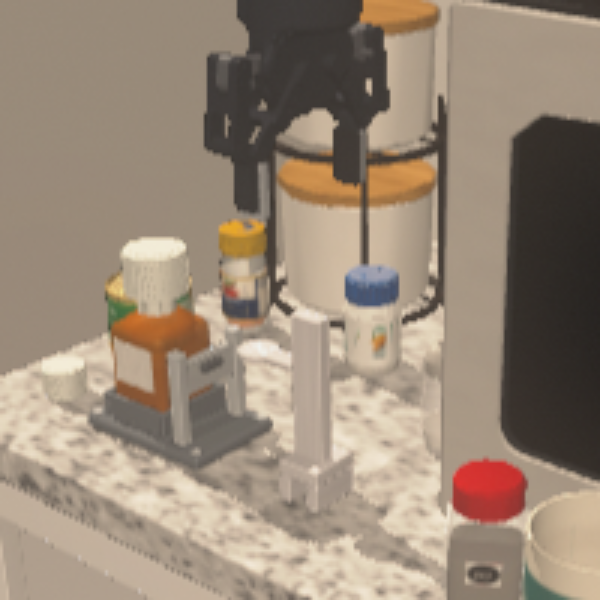

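The keeper stands upright and free at (491,−42), crop (315,410), with its top at 139.5 mm, and the cap is uncovered. I'll move over the cap.

```bash
python3 -m inch '[[[0.1,0,0],[0,0,0],1],[[0.3,0.02,0],[0,0,0],1],[[0.5,0.04,0],[0,0,0],1],[[0.7,0.06,0],[0,0,0],1],[[0.9,0.1,0],[0,0,0],1],[[1,0.12,0],[0,0,0],1]]' >/dev/null
python3 -m inch '[[[0.2,0,0],[0,0,0],1],[[0.4,0,0],[0,0,0],1],[[0.55,0,0],[0,0,0],1],[[0.6,0,0],[0,0,0],1],[[0.6,0,0],[0,0,0],1],[[0.6,0,0],[0,0,0],1]]' >/dev/null
python3 - <<'E'
from h import *
from scipy.optimize import least_squares
for n in('wrist','scene'):
    W=cloud(cam(n))
    m=(abs(W[...,0]-497)<40)&(abs(W[...,1]-118)<40)
    P=W[m&(W[...,2]>138)&(W[...,2]<152)]
    if len(P)>50: print(n,len(P),np.median(P,0),cv2.minEnclosingCircle(P[:,:2].astype(np.float32)))
    P=W[m&(W[...,2]>118)&(W[...,2]<140)]
    if len(P)>50:
        r=least_squares(lambda t:np.hypot(P[:,0]-t[0],P[:,1]-t[1])-24.2,[497,118],loss='soft_l1');print(n,'side',len(P),r.x,np.median(abs(r.fun)))
E
python3 go.py 497 118.3 187 91.76
```

```text
wrist 6177 [497.02385865 119.95259963 145.10334109] ((497.1766662597656, 118.01727294921875), 24.822498321533203)
wrist side 600 [497.08865348 117.86918602] 0.41047989206647095
scene 200 [491.51179574 111.33480647 145.66413229] ((496.2600402832031, 117.27998352050781), 24.861690521240234)
scene side 206 [497.81596142 119.66673595] 0.8201394140632736
t 11.55 tcp [497.7 117.2 279.5] yaw 91.67 tilt 0.09 F [ 0.4 -0.1  1.6] M [-0.06 -0.   -0.02] grip 1.003 0.0 q [ 0.21  0.3  -0.6   1.64  0.18  1.26 -0.39]
shift [ 0.013 -0.006  0.925] turn [-0.0002  0.0004 -0.0005]
```

The cap measures Ø 49.6 mm, centred at (497.1,118.0), with its top at 145–146 mm as given. I'll go down and grip it.

```bash
python3 -m inch '[[[0.009,-0.006,0.15],[0,0,0],1],[[0.009,-0.006,0.35],[0,0,0],1],[[0.009,-0.006,0.55],[0,0,0],1],[[0.009,-0.006,0.75],[0,0,0],1],[[0.009,-0.006,0.87],[0,0,0],1],[[0.009,-0.006,0.92],[0,0,0],1],[[0.009,-0.006,0.92],[0,0,0],1],[[0.009,-0.006,0.92],[0,0,0],1]]' >/dev/null
python3 go.py 497.1 118 187 91.76
python3 -m inch '[[[0,0,0],[0,0,0],0.5],[[0,0,0],[0,0,0],0.2],[[0,0,0],[0,0,0],0],[[0,0,0],[0,0,0],-1],[[0,0,0],[0,0,0],-1],[[0,0,0],[0,0,0],-1],[[0,0,0],[0,0,0],-1]]' | grep -E 'grip|force'
python3 go.py 497.1 118 187 91.76
```

```text
t 12.22 tcp [497.3 119.2 188.3] yaw 91.73 tilt 0.03 F [-0.4 -0.2  0.1] M [-0.02 -0.01  0.03] grip 0.997 0.0 q [ 0.18  0.39 -0.58  1.77  0.24  1.05 -0.45]
shift [-0.011 -0.002  0.013] turn [ 0.0002  0.     -0.0002]
wrist_force: [-1.1, 0.5, 3.6]
grip_width: 0.547
grasp_force: 60.9
t 12.8 tcp [497.1 119.9 188.4] yaw 91.81 tilt 0.06 F [-1.1  0.5  3.6] M [-0.07  0.16 -0.02] grip 0.547 60.9 q [ 0.18  0.39 -0.58  1.77  0.24  1.05 -0.45]
shift [-0.019 -0.001  0.014] turn [0.0003 0.     0.0003]
```

```bash
python3 -m inch '[[[0,0,0.02],[0,0,0],-1],[[-0.005,0,0.04],[0,0,0],-1],[[-0.01,0,0.055],[0,0,0],-1],[[-0.01,0,0.065],[0,0,0],-1],[[-0.01,0,0.065],[0,0,0],-1],[[-0.01,0,0.065],[0,0,0],-1],[[-0.01,0,0.065],[0,0,0],-1]]' >/dev/null
python3 go.py
python3 - <<'E'
from h import *
for n in('wrist','scene'):
    W=cloud(cam(n));P=W[(abs(W[...,0]-497)<14)&(abs(W[...,1]-118)<20)&(W[...,2]>130)&(W[...,2]<150)]
    print(n,len(P),np.percentile(P[:,2],[50,90]) if len(P) else '')
E
```

```text
t 13.38 tcp [497.1 119.8 182.1] yaw 91.84 tilt 0.1 F [-2.4  1.3  7. ] M [ 0.09  0.33 -0.01] grip 0.543 61.3 q [ 0.18  0.4  -0.58  1.78  0.25  1.04 -0.45]
wrist 9823 [138.1578525  138.89896575]
scene 84 [139.13167549 140.00411036]
```

The cap is pressed about 6.5 mm at 7 N. Now I'll twist it counter-clockwise, which is negative about tool z.

```bash
python3 -m inch '[[[0,0,0],[0,0,-0.02],-1],[[0,0,0],[0,0,-0.05],-1],[[0,0,0],[0,0,-0.08],-1],[[0,0,0],[0,0,-0.11],-1],[[0,0,0],[0,0,-0.14],-1],[[0,0,0],[0,0,-0.17],-1],[[0,0,0],[0,0,-0.17],-1]]' >/dev/null
python3 go.py
python3 -m inch '[[[0,0,0],[0,0,-0.03],-1],[[0,0,0],[0,0,-0.06],-1],[[0,0,0],[0,0,-0.09],-1],[[0,0,0],[0,0,-0.12],-1],[[0,0,0],[0,0,-0.15],-1],[[0,0,0],[0,0,-0.18],-1],[[0,0,0],[0,0,-0.18],-1],[[0,0,0],[0,0,-0.18],-1],[[0,0,0],[0,0,-0.18],-1]]' >/dev/null
python3 go.py 497 118.3 182 154
```

```text
t 14.07 tcp [496.6 119.8 181.9] yaw 122.64 tilt 0.08 F [-2.1  0.5  7.2] M [ 0.12  0.58 -0.01] grip 0.547 61.4 q [ 0.26  0.42 -0.69  1.77  0.3   1.05  0.03]
t 14.82 tcp [496.  119.1 181.5] yaw 154.85 tilt 0.11 F [-3.5 -0.3  7.5] M [-0.13  0.77  0.05] grip 0.548 61.4 q [ 0.35  0.46 -0.82  1.77  0.38  1.08  0.53]
shift [-0.012 -0.003 -0.005] turn [-0.0003 -0.0005  0.0047]
```

```bash
python3 -m inch '[[[0,0,-0.02],[0,0,0],-1],[[0,0,-0.04],[0,0,0],-1],[[0,0,-0.06],[0,0,0],-1],[[0,0,-0.08],[0,0,0],-1],[[0,0,-0.1],[0,0,0],-1],[[0,0,-0.1],[0,0,0],-1]]' >/dev/null
python3 go.py
```

```text
t 15.32 tcp [496.2 118.5 190.9] yaw 154.8 tilt 0.11 F [-3.   0.5  0.4] M [0.05 0.64 0.  ] grip 0.549 61.8 q [ 0.36  0.45 -0.82  1.76  0.37  1.09  0.54]
```

No resistance, so the cap is free. I'll lift it to about 50 mm above its closed position.

```bash
python3 -m inch '[[[0,0,-0.04],[0,0,0],-1],[[0,0,-0.08],[0,0,0],-1],[[0,0,-0.13],[0,0,0],-1],[[0,0,-0.18],[0,0,0],-1],[[0,0,-0.23],[0,0,0],-1],[[0,0,-0.28],[0,0,0],-1],[[0,0,-0.34],[0,0,0],-1],[[0,0,-0.4],[0,0,0],-1],[[0,0,-0.45],[0,0,0],-1],[[0,0,-0.48],[0,0,0],-1],[[0,0,-0.48],[0,0,0],-1],[[0,0,-0.48],[0,0,0],-1]]' >/dev/null
python3 -m inch '[[[0,0,0],[0,0,0],-1],[[0,0,0],[0,0,0],-1],[[0,0,0],[0,0,0],-1],[[0,0,0],[0,0,0],-1]]' >/dev/null
python3 go.py
python3 - <<'E'
from h import *
c=cam('scene');W=cloud(c)
cv2.imwrite('pics/c5.png',cv2.resize(c['img'][130:330,160:360],None,fx=3,fy=3)[...,::-1])
W=cloud(cam('wrist'));P=W[(abs(W[...,0]-497)<14)&(abs(W[...,1]-118)<14)&(W[...,2]>130)&(W[...,2]<215)]
print(len(P),np.percentile(P[:,2],[10,50,90]))
E
```

```text
t 16.65 tcp [496.7 118.8 239.1] yaw 154.82 tilt 0.03 F [-0.5 -0.3 -0.3] M [-0.04 -0.04 -0.01] grip 0.548 61.8 q [ 0.38  0.4  -0.85  1.7   0.32  1.19  0.58]
6972 [194.61299005 195.35547306 196.05813318]
```

View pics/c5.png

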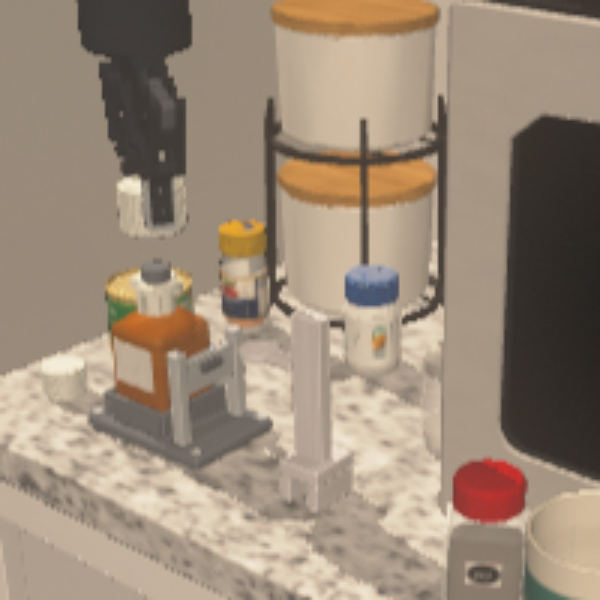

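The cap is held level at crop (150,205), about 50 mm above the open bottle at (155,280), with its top at 195 mm. The keeper stands free at (315,410). I'll hand in.

```bash
python3 -c "
from plant import arm
print(arm.finish_job())"
```

```text
the job is handed in; nothing more can be done
None
```

I've handed in the job: the keeper stands upright and released on the worktop to the right of the stand, and the gripper holds the cap level about 50 mm above the opened bottle; the hand-in returned no verdict.

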